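# Open the ratchet stop of a jar rack

### The arm

A 6-joint arm with a two-finger parallel gripper is mounted at the origin on a cart in front of the work surface, level with it; the furniture and walls round the work are solid. World frame = base frame: x ahead of the robot, y to its left, z up, the work surface at z = 0. Lengths are in m, angles in rad, forces in N, time in s.
With the tool pointing down it reaches from about 0.375 to 0.9 m from the base axis. Payload 3.1 kg.
Tool frame: the origin (TCP) lies on the centre line of the jaws, within the pads' length; the fingertips stand env.tcp_to_tips ahead of it and the grasp point (between the pads) lies 5 mm behind it (env.tcp_to_tips is the distance from the TCP to the fingertips, in m); z points along the fingers, y is the line along which they close (so a half turn about z gives the same grasp; the last joint's range is limited). The gripper opens to 85 mm and grips with 20 to 120 N. Pads are 22 mm wide; open, the fingers measure 114 mm over their backs; the gripper's body (76 mm by 85 mm) begins 54 mm behind the grasp point. The pads swing forward as they close: fully open they stand 13 mm farther back than shut.
Start: joints at [0.98, 0.527, 1.433, -0, 1.181, -0.178], TCP at [0.251, 0.572, 0.245] pointing down, gripper open.
Joint ranges: [-3.08, 3.08], [-0.75, 2.2], [0.22, 2.44], [-1.43, 4.57], [0, 2.65], [-2.85, 2.85]. Speed limits (rad/s): [2.79, 2.79, 3.14, 3.14, 3.14, 3.14].

### API

Orientations are given as a rotation vector (axis times angle).
In Python, from plant import env, optics gives the robot as it stands.
- The arm moves only by the shell command python3 -m pendant 'ROWS' [FORCE]. ROWS is JSON, one flat list of numbers, 7 for each row, row after row: the shift along the world's x, y, z in mm, then the turn, a rotation vector about the world's x, y, z in degrees, then the finger opening in mm, from 0 to 85.4. A call has 1 to 10 rows; each row is the pose to reach, as a shift and turn from the pose commanded when the call began; what a row does not reach only later rows make up. A row lasts 1/12 s, in which the tool goes at most 41.7 mm and 7.16 degrees, less where a joint would pass 70% of its speed; a pose out of reach is approached as far as the arm can. A call with a gripper value outside its range is refused whole. The fingers move at their own pace and stop on an object; FORCE is the grip in N (left out, the last holds). Time passes only in rows, so rows that repeat a pose let the fingers close. It gives the time, the measured TCP pose, the force, the opening and the grip force at its end, in the units of the state.
- env.observe(): the state, without advancing time (a new reading comes with each control period).
- optics.grab_frame(name): name is "scene" or "top"; returns a dict with "pixels" (400x640x3 uint8, blue, green, red), "intrinsics" (3x3 intrinsics, pixels), "distortion" ([k1, k2, p1, p2, k3] as OpenCV has them; the pictures are not rectified), "cam_to_world" (4x4, takes a point from camera to world coordinates). Camera axes: x right, y down, z forward; pixel columns grow to the right and rows downward; lengths in m; the calibration is good to about 2 mm. A picture is of the moment at which its call begins. There is no depth.
- env.finish_job(): hands the job in; it is judged then, once.
Trained networks look in the newest picture that a camera, given by its name, has taken for a name from the list of things; names that differ only in an ending like _2 or _b are one class to them, and where a whole thing is asked for, a point or a joint stands for the part that bears it (a point fixed in the world has none). Each returns a list of dicts, best first, with "confidence" (0 to 1); they miss things now and then, are a little off and sometimes report something else, mostly with a low value. They report only what shows in the picture. A call takes as long as a camera call.
- optics.regions_of(camera, target): "mask" (400x640 bool, what is visible of it) and "box" ([left, top, right, bottom] in pixels, round what is visible of it).
- optics.tip_of(camera, target): "uv" ([column, row] in pixels: a listed point, or the origin of a listed thing).
The state is a dict: "t": time; "joints": joint angles; "qvel": joint speeds; "joint_efforts": joint torques, N m; "eef_pos": TCP position; "tool_rot": TCP orientation; "force": force on the tool from outside, world axes, zero at the start; "moment": the same for the moment, N m; "opening": opening from 0.0 (shut) to 1.0 (fully open); "finger_force": force on a finger pad.
Only numpy, scipy, OpenCV 4.12 (cv2) and the standard library are available. Lean on these libraries where they do the work, as an engineer would, in place of code of your own. Each camera call takes 0.05 s, during which the arm holds its last target. There are 200 camera calls.

### The job

Make room in the jar rack for more jars: press the grey release pad on the sliding stop down with the fingertips and, keeping it pressed, push the stop back along its bar, away from the jars, all the way to the end; then let the pad spring up and move clear. Leave the jars standing where they are, neither lifted nor shifted, and do not disturb the other things on the worktop.

Things in the scene. Friction and masses are not known exactly. Their poses are not given: they have to be found in the camera images.
- jar_rack: jar rack fixed to the worktop: light wooden tray (360 x 95 mm, top 14 mm up), steel bar 14 mm wide along its rear side (bar top 56 mm up). Origin: on the worktop below the bar's middle; y runs along the bar to the fixed wooden end plate (178 mm away, 82 mm high) by the jars; -y is the way the stop opens; x points from tray to bar; z up. Turned by up to 0.52 rad
- stop (a joint): how far the stop (aluminium carriage with a wooden jaw plate 102 mm high) is back along the bar, m: 0 = nearest the jars, 0.145 = fully back at the end block. Grows along the rack's -y; friction 1 N plus 6 N per m/s. A ratchet with 8 mm teeth blocks it from going back unless the release pad is over 4.5 mm down, and blocks again when the pad is let up; no teeth past 0.135
- release (a joint): travel of the release pad, m: 0 = up (locked), 0.007 = fully down on a hard stop. It springs up by itself: 3 N starts it, 6 N holds it fully down; it must stay down while the stop is pushed back. It may read up to 0.005 untouched, when its pawl rides on a tooth
- release_top (a point): middle of the top of the grey ribbed release pad on the stop (48 mm along the bar, 34 mm across; 82 mm above the worktop when up, 75 mm when down). It lies in a trough 60 mm long along the bar, open at both sides, between the jaw plate (30 mm towards the jars, 20 mm higher than the pad) and the push wall (30 mm the other way). Moves with the stop; axes as the rack's
- push_wall (a point): top edge, 106 mm above the worktop, of the face of the aluminium push wall that looks at the release pad; wall 10 mm thick, 44 mm wide, 24 mm higher than the pad. A fingertip on the pad pushes this face along the rack's -y to move the stop. Moves with the stop; axes as the rack's
- jar_inner: spice jar, 46 mm across, 106 mm high, green cap, standing loose on the tray next to the end plate; origin: centre of its underside
- jar_outer: spice jar of the same size beside it, nearer to the stop; origin: centre of its underside
- jam_jar: jam jar, 66 mm across, 100 mm high, a bystander on the worktop; origin: centre of its underside
- salt_shaker: salt shaker, 44 mm across, 90 mm high, a bystander; origin: centre of its underside
- timer: round wind-up kitchen timer, 63 mm across, 53 mm high, a bystander; origin: centre of its underside
- mug: mug with handle, 86 mm across (117 with handle), 88 mm high, a bystander behind the rack; origin: centre of its underside

How it is judged:
By the outcome, as a careful person would: the job done as asked, in the order asked, and still so for the second after the job is handed in, with the robot touching nothing.
It also fails if it takes over 30 s, if anything falls off the work surface, if the arm or the gripper's body presses on something with over 40 N, if the wrist force passes 120 N, or if a joint passes its speed limit or range.

## Working session

There is one attempt and no reset: what is moved stays moved. The work goes in short steps, Python scripts to look and compute and a shell command to move; the robot and the scene stay as the last step left them, time stands still between calls to the robot, and variables do not carry over. Pictures are saved under pics/ and viewed, at most 10 in all, crops included, and the job is handed in when it is done.

```bash
mkdir -p pics; ls; cat > h.py <<'E'
import numpy as np, cv2
from plant import env, optics
def ray(f,uv):
    p=cv2.undistortPoints(np.array([[uv]],float),f["intrinsics"],np.array(f["distortion"],float))[0,0]
    T=np.array(f["cam_to_world"]); return T[:3,3], T[:3,:3]@np.array([p[0],p[1],1])
def atz(f,uv,z):
    o,d=ray(f,uv); return o+d*(z-o[2])/d[2]
def proj(f,P):
    T=np.linalg.inv(np.array(f["cam_to_world"])); 
    return cv2.projectPoints(np.atleast_2d(P).astype(float),cv2.Rodrigues(T[:3,:3])[0],T[:3,3],f["intrinsics"],np.array(f["distortion"],float))[0][:,0]
E
python3 - <<'E'
from h import *
s=env.observe(); print({k:np.round(v,3) for k,v in s.items()}, env.tcp_to_tips)
Z=dict(jar_rack=0,release_top=.082,push_wall=.106,jar_inner=.014,jar_outer=.014,jam_jar=0,salt_shaker=0,timer=0,mug=0)
for c in("scene","top"):
    f=optics.grab_frame(c); cv2.imwrite(f"pics/{c}0.png",f["pixels"]); print(c,np.round(np.array(f["cam_to_world"])[:3,3],3))
    for n,z in Z.items():
        for r in optics.tip_of(c,n)[:2]: print(n,np.round(r["uv"],1),round(r["confidence"],2),np.round(atz(f,r["uv"],z),4))
E
```

```text
pics
{'t': np.float64(0.0), 'joints': array([ 0.979,  0.528,  1.434,  0.   ,  1.181, -0.179]), 'qvel': array([ 0.002,  0.   ,  0.001,  0.001, -0.   , -0.001]), 'joint_efforts': array([ 0.0000e+00, -4.4236e+01, -1.7802e+01, -0.0000e+00,  8.0000e-03,
        0.0000e+00]), 'eef_pos': array([0.25 , 0.572, 0.244]), 'tool_rot': array([-6.440e-01, -3.074e+00,  3.000e-03]), 'force': array([-0.178,  0.061,  0.003]), 'moment': array([ 0.019, -0.011,  0.011]), 'finger_force': np.float64(0.0), 'opening': np.float64(1.001)} 0.014
scene [-0.335 -0.391  1.158]
jar_rack [326.6 236.3] 0.81 [0.4997 0.0321 0.    ]
release_top [329.  222.2] 0.48 [0.4952 0.0233 0.082 ]
jar_inner [285.7 222. ] 0.84 [0.4744 0.1772 0.014 ]
jar_outer [294.8 229.8] 0.93 [0.4606 0.1324 0.014 ]
jam_jar [397.5 310.5] 0.92 [ 0.3589 -0.283   0.    ]
salt_shaker [395.9 207.9] 0.57 [ 0.7369 -0.1191  0.    ]
timer [187.7 222.5] 0.8 [0.3114 0.4755 0.    ]
mug [337.3 176.5] 0.6 [0.7752 0.137  0.    ]
top [0.441 0.085 1.283]
jar_rack [351.7 210.1] 0.78 [0.5105 0.0337 0.    ]
release_top [353.7 211.3] 0.69 [0.5025 0.0313 0.082 ]
push_wall [366.3 209.3] 0.69 [ 0.5064 -0.0029  0.106 ]
jar_inner [302.1 224.9] 0.75 [0.4672 0.1846 0.014 ]
jar_inner [456.3 260.8] 0.65 [ 0.3544 -0.2733  0.014 ]
jar_outer [321.7 225.6] 0.63 [0.4643 0.1254 0.014 ]
timer [204.  269.6] 0.95 [0.3352 0.4869 0.    ]
mug [317.6 130.8] 0.36 [0.7588 0.1349 0.    ]
```

```bash
python3 - <<'E'
import cv2
for c,(a,b,x,y) in dict(scene=(240,150,200,150),top=(270,150,160,120)).items():
    i=cv2.imread(f"pics/{c}0.png")[b:b+y,a:a+x]; cv2.imwrite(f"pics/{c}0c.png",cv2.resize(i,(800,600) ,interpolation=cv2.INTER_CUBIC))
E
```

```text
(no output)
```

View pics/top0.png

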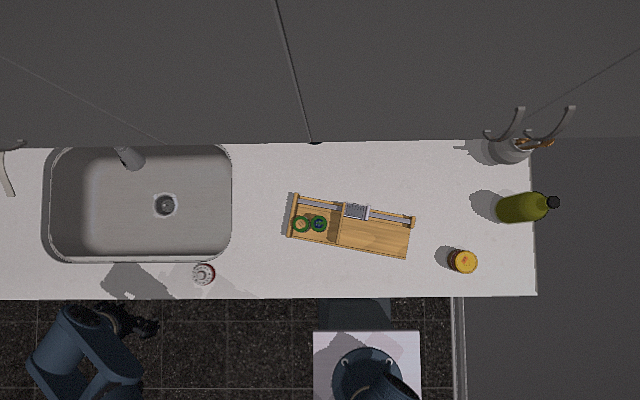

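View pics/scene0c.png

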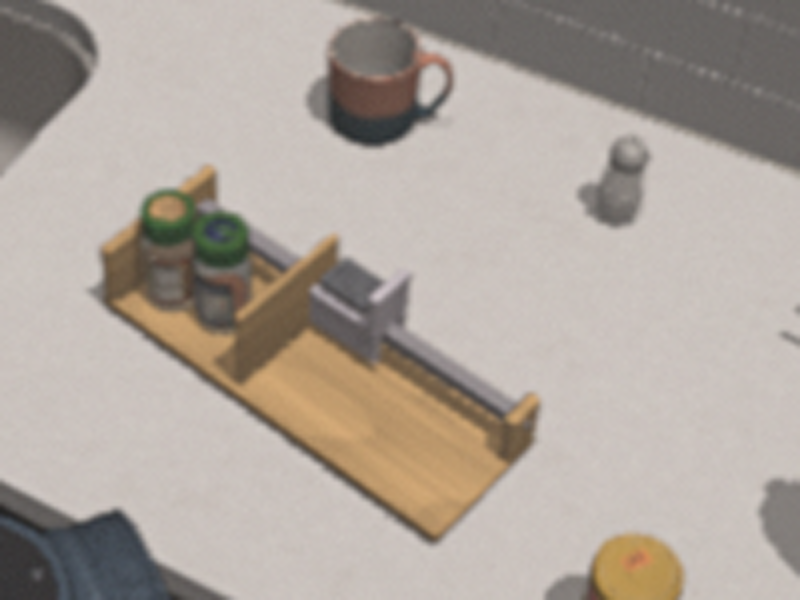

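View pics/top0c.png

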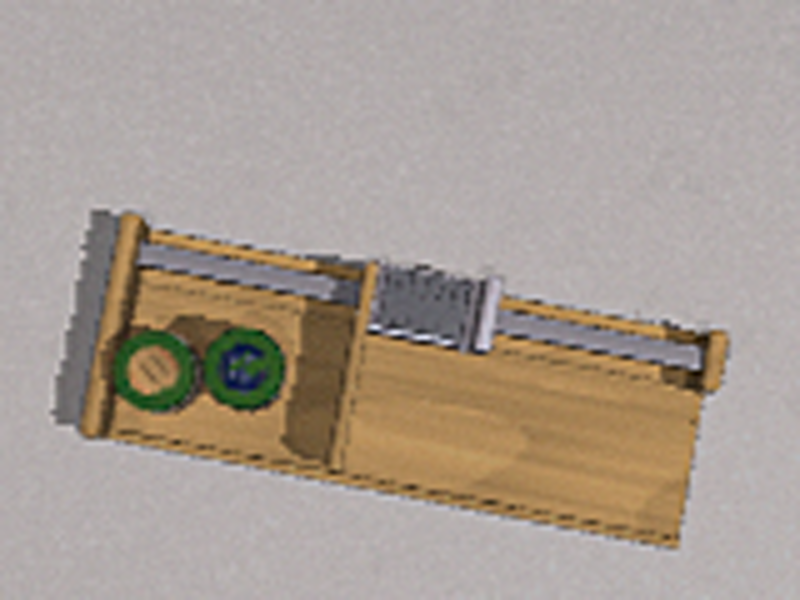

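The top view shows the rack running from about (290,215) to (412,222), with the grey pad near (355,209) and the push wall near (367,213). The jars are at (302,224) and (319,223). The scene view shows the jaw and the pad trough clearly, with a free gap between the jars and the jaw. Next I fit the rack pose and the stop position using both cameras.

```bash
python3 - <<'E'
from h import *
from scipy.optimize import least_squares
F={c:optics.grab_frame(c) for c in("scene","top")}
def cr(c,u,v): return (240+u/4,150+v/4) if c=="scene" else (270+u/5,150+v/5)
# clicked edges on crops; world direction of bar/tray edge
for a,b,z in[((140,255),(700,355),.056),((95,432),(680,543),.014)]:
    A,B=atz(F["top"],cr("top",*a),z),atz(F["top"],cr("top",*b),z); d=A-B
    print("dir",np.degrees(np.arctan2(d[1],d[0])),np.linalg.norm(d),A,B)
A,B=atz(F["scene"],cr("scene",110,303),.014),atz(F["scene"],cr("scene",433,535),.014);d=A-B
print("dir scene",np.degrees(np.arctan2(d[1],d[0])),np.linalg.norm(d),A,B)
for c,n,p,z in[("scene","pad",(350,280),.082),("top","pad",(423,298),.082),("top","wall",(481,314),.106),("scene","wall top near",(375,312),.106),("scene","wall top far",(402,277),.106),
  ("top","jaw far",(372,263),.102),("top","jaw near",(338,470),.102)]:
    print(c,n,np.round(atz(F[c],cr(c,*p),z),4))
for c in F:
  for n in("release_top","push_wall"):
    for r in optics.tip_of(c,n)[:2]: print(c,n,np.round(r["uv"],1),round(r["confidence"],2),np.round(atz(F[c],r["uv"],.082 if n[0]=="r" else .106),4))
print(env.observe()["t"])
E
```

```text
dir 79.01705412541672 0.3312115863653699 [0.53644611 0.19274561 0.056     ] [ 0.47334474 -0.13239949  0.056     ]
dir 78.61072749896061 0.356151634160156 [0.43306471 0.22449091 0.014     ] [ 0.3627341  -0.12464744  0.014     ]
dir scene 78.62427595005312 0.34674969085778556 [0.42932076 0.22134582 0.014     ] [ 0.36092716 -0.11859191  0.014     ]
scene pad [0.5009 0.032  0.082 ]
top pad [0.5073 0.0287 0.082 ]
top wall [ 0.4966 -0.0024  0.106 ]
scene wall top near [ 0.4633 -0.0099  0.106 ]
scene wall top far [ 0.5056 -0.0114  0.106 ]
top jaw far [0.5264 0.0579 0.102 ]
top jaw near [0.4108 0.0788 0.102 ]
scene release_top [327.3 221. ] 0.63 [0.4969 0.0305 0.082 ]
scene push_wall [336.5 218.1] 0.64 [0.5035 0.0018 0.106 ]
top release_top [353.4 209.4] 0.53 [0.508  0.0321 0.082 ]
top push_wall [365.8 214.1] 0.82 [ 0.493  -0.0012  0.106 ]
1.3
```

```bash
python3 -m pendant '[16,-34,0,0,0,-5,40, 32,-68,0,0,0,-10,0, 48,-102,0,0,0,-15,0, 64,-136,0,0,0,-20,0, 80,-170,0,0,0,-25,0, 96,-204,0,0,0,-30,0, 112,-238,0,0,0,-35,0, 128,-272,0,0,0,-40,0, 144,-306,0,0,0,-45,0, 160,-340,0,0,0,-50,0]' 20 && python3 -m pendant '[16,-34,0,0,0,-5,0, 32,-68,0,0,0,-10,0, 48,-102,0,0,0,-15,0, 64,-136,0,0,0,-20,0, 80,-170,0,0,0,-25,0, 92,-201,0,0,0,-27.5,0, 92,-201,-30,0,0,-27.5,0, 92,-201,-60,0,0,-27.5,0, 92,-201,-85,0,0,-27.5,0, 92,-201,-85,0,0,-27.5,0]'
python3 - <<'E'
from h import *
s=env.observe(); print({k:np.round(s[k],4) for k in("t","eef_pos","tool_rot","force","opening","joints")})
for c,(a,b,x,y) in dict(scene=(270,150,120,90),top=(300,165,120,90)).items():
    f=optics.grab_frame(c); i=f["pixels"][b:b+y,a:a+x]; cv2.imwrite(f"pics/{c}1.png",cv2.resize(i,(640,480),interpolation=cv2.INTER_CUBIC))
    print(c,proj(f,s["eef_pos"]+[0,0,-.014]))
E
```

```text
t: 2.13
eef_pos: [0.4113, 0.2309, 0.2456]
tool_rot: [1.888, 2.51, 0.001]
force: [0.9, 0.2, 0.1]
opening: 0.0
finger_force: 0.0
t: 2.97
eef_pos: [0.4996, 0.0314, 0.1564]
tool_rot: [-2.422, -1.989, 0.01]
force: [-1.2, 1.1, 0.2]
opening: -0.0
finger_force: 0.0
{'t': np.float64(2.9667), 'eef_pos': array([0.4996, 0.0314, 0.1564]), 'tool_rot': array([-2.4224, -1.9891,  0.0098]), 'force': array([-1.1999,  1.0643,  0.2187]), 'opening': np.float64(-0.0001), 'joints': array([-0.1608,  0.5011,  1.821 ,  0.    ,  0.829 ,  0.035 ])}
scene [[328.00932096 207.5805125 ]]
top [[354.65988211 211.2035549 ]]
```

View pics/scene1.png

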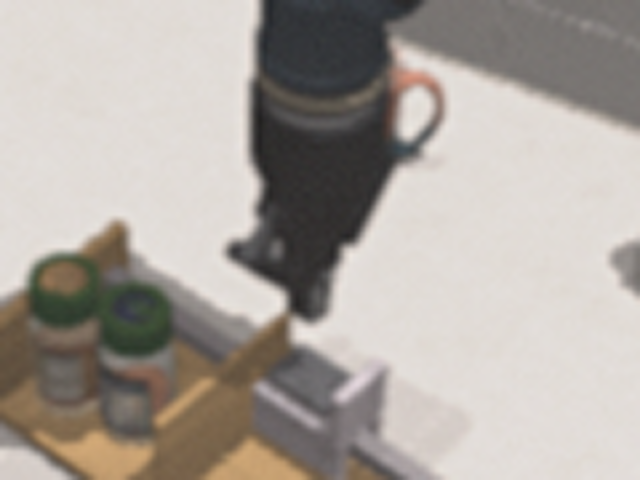

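The closed fingertips show at about crop (310,318), above the pad and between the jaw and the push wall, as computed. Next I lower them into the trough.

```bash
python3 -m pendant '[0,0,-20,0,0,0,0, 0,0,-40,0,0,0,0, 0,0,-52,0,0,0,0, 0,0,-52,0,0,0,0, 0,0,-52,0,0,0,0]' && python3 -m pendant '[0,0,-4,0,0,0,0, 0,0,-8,0,0,0,0, 0,0,-12,0,0,0,0, 0,0,-12,0,0,0,0]'
```

```text
t: 3.48
eef_pos: [0.5037, 0.0316, 0.1096]
tool_rot: [2.425, 1.995, 0.002]
force: [0.1, 0.2, 0.1]
opening: 0.0
finger_force: 0.0
t: 3.82
eef_pos: [0.5026, 0.0315, 0.0962]
tool_rot: [-2.427, -1.995, 0.0]
force: [-0.3, -0.4, 1.1]
opening: 0.002
finger_force: 0.0
```

```bash
python3 -m pendant '[0,0,-2,0,0,0,0, 0,0,-4,0,0,0,0, 0,0,-4,0,0,0,0]' && python3 -m pendant '[0,0,-2,0,0,0,0, 0,0,-4,0,0,0,0, 0,0,-4,0,0,0,0, 0,0,-4,0,0,0,0]'
```

```text
t: 4.07
eef_pos: [0.5027, 0.0315, 0.0924]
tool_rot: [2.427, 1.995, 0.0]
force: [-1.2, -0.1, 4.6]
opening: -0.003
finger_force: 2.1
t: 4.4
eef_pos: [0.5028, 0.0316, 0.0889]
tool_rot: [2.427, 1.995, 0.001]
force: [-1.8, 0.0, 8.6]
opening: 0.0
finger_force: 4.6
```

```bash
python3 -m pendant '[-0.6,-3,-1,0,0,0,0, -1.6,-8,-1,0,0,0,0, -2.5,-13,-1,0,0,0,0, -3.5,-18,-1,0,0,0,0, -4.5,-23,-1,0,0,0,0, -5.5,-28,-1,0,0,0,0, -6.5,-33,-1,0,0,0,0, -7.5,-38,-1,0,0,0,0, -8.5,-43,-1,0,0,0,0, -8.5,-43,-1,0,0,0,0]'
python3 - <<'E'
from h import *
s=env.observe(); print({k:np.round(s[k],4) for k in("t","eef_pos","force")})
for c,(a,b,x,y) in dict(scene=(270,160,120,90),top=(300,165,120,90)).items():
    f=optics.grab_frame(c); i=f["pixels"][b:b+y,a:a+x]; cv2.imwrite(f"pics/{c}2.png",cv2.resize(i,(640,480),interpolation=cv2.INTER_CUBIC))
    for n in("jar_inner","jar_outer","push_wall"):
        for r in optics.tip_of(c,n)[:1]: print(c,n,np.round(r["uv"],1),round(r["confidence"],2),np.round(atz(f,r["uv"],.106 if n[0]=="p" else .014),4))
E
```

```text
t: 5.23
eef_pos: [0.4939, -0.012, 0.0888]
tool_rot: [2.427, 1.994, -0.0]
force: [-4.0, 0.0, 16.6]
opening: -0.0
finger_force: 8.7
{'t': np.float64(5.2333), 'eef_pos': array([ 0.4939, -0.012 ,  0.0888]), 'force': array([-4.00750e+00,  6.50000e-03,  1.65984e+01])}
scene jar_inner [283.2 221.6] 0.65 [0.4716 0.1855 0.014 ]
scene jar_outer [295.3 229.5] 0.72 [0.4625 0.1317 0.014 ]
scene push_wall [348.6 227.3] 0.9 [ 0.4888 -0.0484  0.106 ]
top jar_inner [304.1 225.7] 0.72 [0.4647 0.1786 0.014 ]
```

View pics/scene2.png

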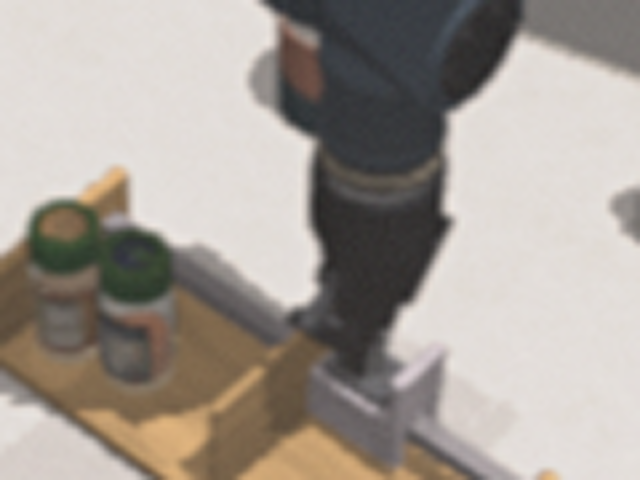

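The stop is following: the jaw is now well away from the jars, which have not moved, and the fingertips are in the trough. I keep pushing.

```bash
python3 -m pendant '[-1,-5,0,0,0,0,0, -2,-10,0,0,0,0,0, -3,-15,0,0,0,0,0, -4,-20,0,0,0,0,0, -5,-25,0,0,0,0,0, -6,-30,0,0,0,0,0, -7,-35,0,0,0,0,0, -8,-40,0,0,0,0,0, -8,-40,0,0,0,0,0]'
python3 - <<'E'
from h import *
for c,(a,b,x,y) in dict(scene=(280,180,120,90)).items():
    f=optics.grab_frame(c); i=f["pixels"][b:b+y,a:a+x]; cv2.imwrite(f"pics/{c}3.png",cv2.resize(i,(640,480),interpolation=cv2.INTER_CUBIC))
    for r in optics.tip_of(c,"push_wall")[:1]: print(np.round(atz(f,r["uv"],.106),4))
E
```

```text
t: 6.38
eef_pos: [0.4857, -0.052, 0.0888]
tool_rot: [2.427, 1.995, -0.001]
force: [-4.2, -0.2, 17.4]
opening: 0.001
finger_force: 9.0
[ 0.4835 -0.0759  0.106 ]
```

View pics/scene3.png

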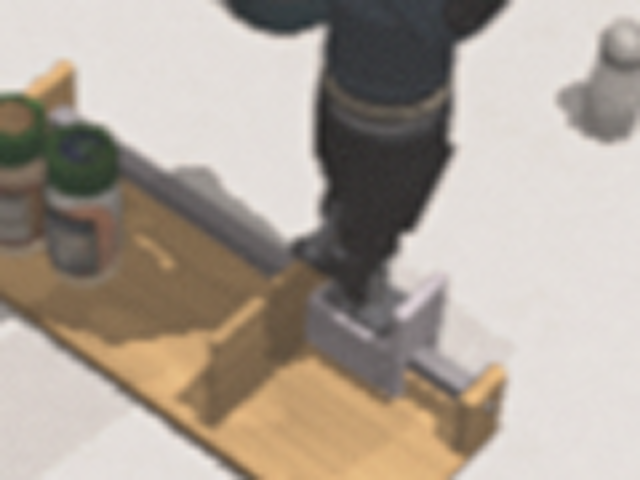

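The finger is still in the trough. About 60–70 crop pixels of bar, roughly 30 mm, remain between the push wall and the end block.

```bash
python3 -m pendant '[-0.8,-4,0,0,0,0,0, -1.6,-8,0,0,0,0,0, -2.4,-12,0,0,0,0,0, -3.2,-16,0,0,0,0,0, -4,-20,0,0,0,0,0, -4,-20,0,0,0,0,0]' && python3 -m pendant '[-0.4,-2,0,0,0,0,0, -0.8,-4,0,0,0,0,0, -1.2,-6,0,0,0,0,0, -1.6,-8,0,0,0,0,0, -1.6,-8,0,0,0,0,0]'
```

```text
t: 6.98
eef_pos: [0.4816, -0.0718, 0.0888]
tool_rot: [-2.427, -1.995, 0.001]
force: [-4.5, -0.0, 17.6]
opening: 0.001
finger_force: 9.1
t: 7.4
eef_pos: [0.4801, -0.0795, 0.0888]
tool_rot: [-2.427, -1.995, 0.0]
force: [-3.7, 1.1, 17.6]
opening: 0.003
finger_force: 9.1
```

```bash
python3 -m pendant '[-0.4,-2,0,0,0,0,0, -0.8,-4,0,0,0,0,0, -1.2,-6,0,0,0,0,0, -1.2,-6,0,0,0,0,0]' && python3 -m pendant '[-0.4,-2,0,0,0,0,0, -0.8,-4,0,0,0,0,0, -1.2,-6,0,0,0,0,0, -1.2,-6,0,0,0,0,0]'
python3 - <<'E'
from h import *
for c,(a,b,x,y) in dict(scene=(290,190,120,90)).items():
    f=optics.grab_frame(c); i=f["pixels"][b:b+y,a:a+x]; cv2.imwrite(f"pics/{c}4.png",cv2.resize(i,(640,480),interpolation=cv2.INTER_CUBIC))
    for r in optics.tip_of(c,"push_wall")[:1]: print(np.round(atz(f,r["uv"],.106),4))
E
```

```text
t: 7.73
eef_pos: [0.4788, -0.0855, 0.0888]
tool_rot: [-2.426, -1.995, 0.001]
force: [-4.0, 0.7, 17.1]
opening: 0.004
finger_force: 9.1
t: 8.07
eef_pos: [0.4782, -0.0893, 0.0886]
tool_rot: [-2.428, -1.99, -0.004]
force: [-0.5, 10.2, 16.6]
opening: 0.001
finger_force: 8.5
```

View pics/scene4.png

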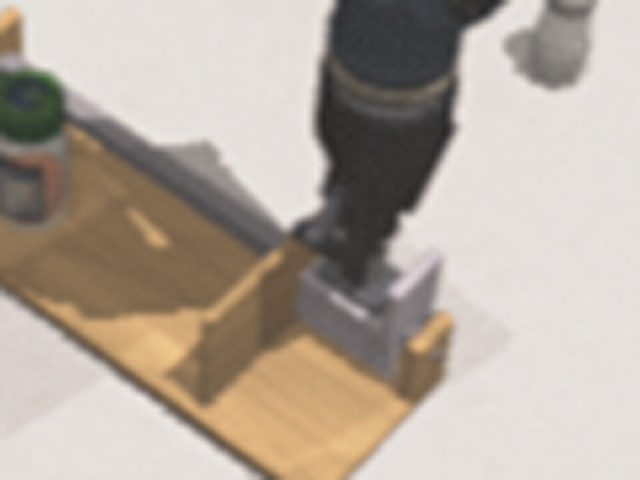

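The push wall now sits against the end block at about crop (405,350), and the lateral force has risen to 10 N. I push a little more to confirm it is at the end.

```bash
python3 -m pendant '[-0.4,-2,0,0,0,0,0, -0.8,-4,0,0,0,0,0, -0.8,-4,0,0,0,0,0]' && python3 -m pendant '[-0.4,-2,0,0,0,0,0, -0.8,-4,0,0,0,0,0, -0.8,-4,0,0,0,0,0, -0.8,-4,0,0,0,0,0]'
```

```text
t: 8.42
eef_pos: [0.4777, -0.0933, 0.0886]
tool_rot: [-2.428, -1.991, -0.005]
force: [0.7, 10.4, 16.5]
opening: 0.0
finger_force: 8.2
t: 8.75
eef_pos: [0.477, -0.0974, 0.0886]
tool_rot: [-2.428, -1.992, -0.005]
force: [1.2, 11.2, 15.4]
opening: -0.001
finger_force: 7.8
```

```bash
python3 -m pendant '[-0.4,-2,0,0,0,0,0, -0.8,-4,0,0,0,0,0, -0.8,-4,0,0,0,0,0]' && python3 -m pendant '[-0.3,-1.5,0,0,0,0,0, -0.6,-3,0,0,0,0,0, -0.6,-3,0,0,0,0,0, -0.6,-3,0,0,0,0,0]'
```

```text
t: 9.0
eef_pos: [0.4764, -0.1015, 0.0885]
tool_rot: [-2.428, -1.992, -0.005]
force: [0.3, 10.7, 14.9]
opening: -0.005
finger_force: 7.7
t: 9.33
eef_pos: [0.4758, -0.1045, 0.0885]
tool_rot: [-2.428, -1.992, -0.005]
force: [0.9, 10.4, 14.1]
opening: 0.001
finger_force: 7.4
```

```bash
python3 -m pendant '[-0.3,-1.5,0,0,0,0,0, -0.6,-3,0,0,0,0,0, -0.6,-3,0,0,0,0,0]' && python3 -m pendant '[-0.2,-1,0,0,0,0,0, -0.4,-2,0,0,0,0,0, -0.4,-2,0,0,0,0,0]'
```

```text
t: 9.58
eef_pos: [0.4755, -0.1061, 0.0885]
tool_rot: [-2.429, -1.989, -0.008]
force: [4.4, 16.5, 14.5]
opening: -0.008
finger_force: 11.6
t: 9.83
eef_pos: [0.4755, -0.1062, 0.0885]
tool_rot: [-2.429, -1.986, -0.012]
force: [7.0, 25.4, 15.0]
opening: -0.002
finger_force: 16.2
```

The arm stalled firmly against the push wall at the end of travel. I relieve the side load without dragging the stop, then lift straight up.

```bash
python3 -m pendant '[0.5,2.5,0,0,0,0,0, 0.5,2.5,3,0,0,0,0, 0.5,2.5,8,0,0,0,0, 0.5,2.5,16,0,0,0,0, 0.5,2.5,30,0,0,0,0, 0.5,2.5,55,0,0,0,0, 0.5,2.5,85,0,0,0,0, 0.5,2.5,120,0,0,0,0, 0.5,2.5,120,0,0,0,0]' && python3 -m pendant '[-30,0,30,0,0,0,0, -60,20,40,0,0,0,0, -90,60,40,0,0,0,0, -90,100,40,0,0,0,0, -90,140,40,0,0,0,0, -90,180,40,0,0,0,0, -90,220,40,0,0,0,0, -90,250,40,0,0,0,0, -90,250,40,0,0,0,0, -90,250,40,0,0,0,0]'
python3 - <<'E'
from h import *
for c,(a,b,x,y) in dict(scene=(240,150,200,150),top=(270,150,160,120)).items():
    f=optics.grab_frame(c); i=f["pixels"][b:b+y,a:a+x]; cv2.imwrite(f"pics/{c}5.png",cv2.resize(i,(800,600),interpolation=cv2.INTER_CUBIC))
    for n,z in dict(release_top=.082,push_wall=.106,jar_inner=.014,jar_outer=.014).items():
        for r in optics.tip_of(c,n)[:1]: print(c,n,np.round(r["uv"],1),round(r["confidence"],2),np.round(atz(f,r["uv"],z),4))
E
```

```text
t: 10.58
eef_pos: [0.4783, -0.1105, 0.2124]
tool_rot: [2.418, 1.989, 0.008]
force: [1.0, -0.3, 0.8]
opening: -0.0
finger_force: 0.0
t: 11.42
eef_pos: [0.3843, 0.1423, 0.2468]
tool_rot: [2.422, 2.001, -0.001]
force: [0.0, -0.4, 0.2]
opening: -0.0
finger_force: 0.0
scene release_top [359.7 238.5] 0.56 [ 0.4844 -0.0909  0.082 ]
scene push_wall [365.6 237. ] 0.91 [ 0.4804 -0.1106  0.106 ]
scene jar_inner [284. 221.] 0.54 [0.4752 0.1846 0.014 ]
scene jar_outer [295.7 227.4] 0.56 [0.471  0.1353 0.014 ]
top release_top [393.4 217.5] 0.78 [ 0.4832 -0.0811  0.082 ]
top push_wall [409.  219.7] 0.89 [ 0.4757 -0.1209  0.106 ]
top jar_inner [303.  223.5] 0.73 [0.4713 0.1818 0.014 ]
top jar_outer [319.9 225.6] 0.58 [0.4643 0.1309 0.014 ]
```

View pics/scene5.png

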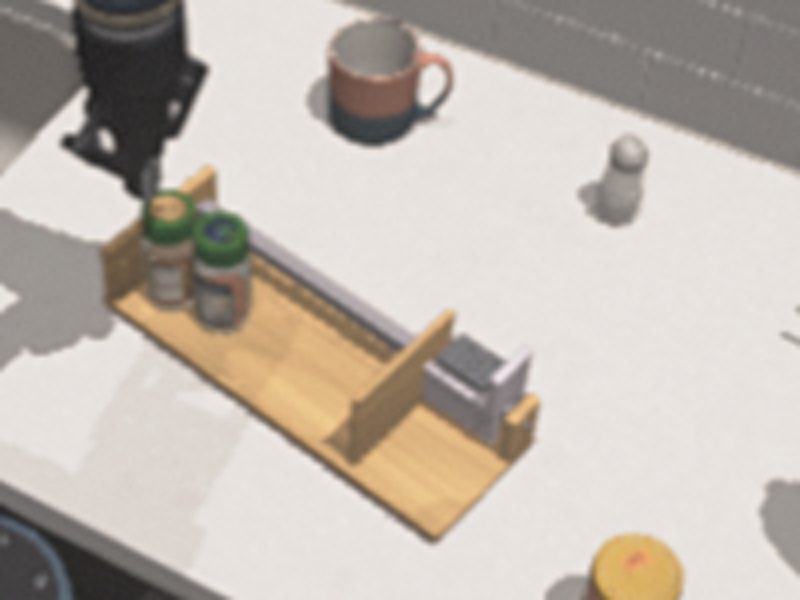

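View pics/top5.png

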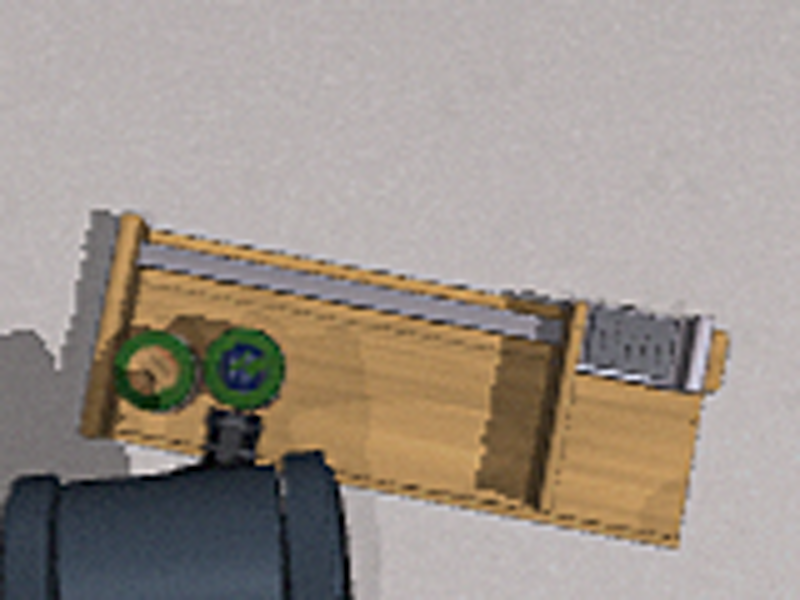

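The stop is now against the end block, with the push wall at top crop (705,355). The pad is up. The jars are at the same pixels as before, (155,370) and (243,368), and the mug, shaker and jam jar are unmoved. The gripper is clear above the rack, so I hand in.

```bash
python3 -c "
from plant import env; print(env.finish_job())"
```

```text
the job is handed in; nothing more can be done
None
```

The stop is all the way back at the end block with its release pad sprung up. The jars, mug, shaker and jam jar look unmoved in the final pictures (the timer was not rechecked, and the arm stayed clear of it), the arm is clear, and the job is handed in.

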